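# Close a two-part casting mould on its turntable and hold it shut

### The job

Turn the modelling turntable until the mould's pour mouth stands over the index tongue on the foot and it clicks into place. Then rest the loose upper half of the mould on the tips of the locating pins about a centimetre out of place, pour mouths the same way, slide it across until it drops over the pins, and press it down until the two halves meet. The rubber lip inside pushes it open again, so finish still holding it pressed shut, and leave the other things on the bench where they are.

Things in the scene. Friction and masses are not known exactly. Their poses are not given: they have to be found in the camera images.
- wheel_base: Fixed dark cast foot of the modelling turntable, 160 mm across; origin on the bench, on the vertical turning axis. A flat index tongue, 24 mm wide and 10 mm high, with a small steel stud at its end, sticks out along the foot's -x axis (roughly towards the robot, yaw within 0.25 rad) to 135 mm from the axis. Above it turns an aluminium head, 190 mm across, top at z = 70 mm.
- wheel (a joint): Angle of the head and lower mould half, rad, growing anticlockwise from above. 0: pour mouth along the foot's -x axis, over the tongue. Sprung-ball detents at 0 and every quarter turn: let go within 0.05 rad of one, the head settles to it; passing in or out takes about 3.5 N at a handle, turning elsewhere under 1 N. Starts at 0.75 to 1.3, so it must turn clockwise to 0.
- front_handle (a point): Handle at the pour-mouth end: end of a light wooden batten under the lower half, 24 mm wide, z = 72 to 92 mm, sticking out to 140 mm from the axis, past the plaster (75 mm) and the head's rim (95 mm). This point: 122 mm from the axis, z = 82 mm, 70 mm of free space below (10 mm tongue when at 0). Its x axis runs along the batten towards the turning axis. A like batten end is opposite.
- lower_face (a point): Centre of the parting (top) face of the plaster lower half, fixed on the head: on the turning axis, z = 110 mm. The half is 150 x 100 mm (x, y), 40 mm high; x axis away from the pour mouth, z up. On it stand three brass locating pins, 12 mm thick, 10 mm high, tapered to 7 mm over the upper 4.5 mm, at x, y = (-50, 34), (-50, -34), (61, 0) mm.
- lip (a point): Top of the dark silicone liner lip, 8 to 10 mm wide, round the cavity in the lower half's face (outer edge x -34 to 50, y -34 to 34 mm from lower_face). It stands 4 mm proud and is springy, straight up and down: it starts to sink at 6 N and is flush at 16 N (weight of the upper half included). Point on the turning axis, in the lip's top plane.
- lower_mouth (a point): Middle of the pour mouth of the lower half: a notch 26 mm wide, 12 mm deep in its end face, at x = -75 mm from lower_face, at parting-face height. A 14 mm wide gate leads from it to the cavity.
- upper: Loose upper half, plaster, 150 x 100 mm (x, y), 36 mm thick, 0.42 to 0.65 kg, face down on the bench. Origin: centre of its underside; x axis away from its pour mouth. Sockets underneath 15 mm wide, 14 mm deep, at the pins' x, y; a cavity x -24 to 40, y -23 to 23 mm; else flat. Fits one way only. Origin above lower_face: on the pin tips 10 mm, dropped on (unpressed) 3 to 4 mm, shut 0.
- batten (a point): Grip on the upper half: a wooden batten on its back, 24 mm wide (y), 104 mm long (x), from 36 to 70 mm above the underside. This point is 4 mm along x from the half's origin, 57 mm above the underside.
- upper_mouth (a point): Middle of the pour mouth of the upper half: a notch 26 mm wide, 12 mm deep, through the whole thickness, in its end face at x = -75 mm; point at underside height.
- jar: Bystander: jar of release wax, 64 mm across, 75 mm high; origin under its centre. Leave alone.
- tube_a: Bystander: paint tube about 150 mm long, 32 mm thick, lying; leave alone.
- tube_b: Bystander: paint tube about 130 mm long, 28 mm thick, lying; leave alone.
- spatula: Bystander: modelling spatula, wooden handle and steel blade, 180 mm long, 10 mm thick, lying; leave alone.
There are look-alikes about, which are no part of the job. Leave any blue or yellow look-alike of the upper alone.

How it is judged:
On the way, in this order (a step that is already met when the one before it is completed fails the run):
1. the turntable has clicked in with the pour mouth over the index tongue, the upper half not yet on it (value of joint wheel between -0.05 and 0.05 rad and horizontal distance between upper and lower_face above 0.15 m), for 0.2 s.
2. the upper half rests on the pin tips, more than 4 mm out of place (value of joint wheel between -0.05 and 0.05 rad and z of upper in the frame of lower_face between 0.0075 and 0.0125 m and horizontal distance between upper and lower_face between 0.004 and 0.025 m and contact force between upper and wheel_base above 0.5 N), for 0.1 s.
3. it has dropped over the pins (value of joint wheel between -0.05 and 0.05 rad and z of upper in the frame of lower_face below 0.0055 m and horizontal distance between upper and lower_face below 0.003 m and horizontal distance between upper_mouth and lower_mouth below 0.004 m), for 0.1 s.
At the end, for the whole second after the job is handed in: Turntable within 0.05 rad of its click; upper half on its pins (origin within 3 mm, pour mouths within 4 mm), pressed shut to a gap under 1.5 mm, level within 0.025 rad, by the robot still pressing on it with over 2 N (let go, the lip opens it 3 to 4 mm) (value of joint wheel between -0.05 and 0.05 rad and z of upper in the frame of lower_face between -0.002 and 0.0015 m and horizontal distance between upper and lower_face below 0.003 m and horizontal distance between upper_mouth and lower_mouth below 0.004 m and angle between upper's own z axis and vertical below 0.025 rad and contact force between any of the fingers, the arm and upper above 2 N); the arm keeps its last pose, push and grip.
It fails at once if a bystander is shifted more than 20 mm (distance of any of jar, tube_a, tube_b, spatula from where it was at the start of the episode above 0.02 m).
It fails at once if the jar is tipped (angle between jar's own z axis and vertical above 0.3 rad).
It also fails if it takes over 61 s, if anything falls off the work surface, if the arm or the gripper's body presses on something with over 40 N, if the wrist force passes 120 N, or if a joint passes its speed limit or range.

### The arm

A 7-joint arm with a two-finger parallel gripper is mounted at the origin on the work surface. World frame = base frame: x ahead of the robot, y to its left, z up, the work surface at z = 0. Lengths are in m, angles in rad, forces in N, time in s.
With the tool pointing down it reaches from about 0.425 to 0.875 m from the base axis. Payload 4.7 kg.
Tool frame: the origin (TCP) lies midway between the tips of the shut fingers; the grasp point (between the pads) lies 19 mm behind it; z points along the fingers, x is the direction in which the jaws open and shut, and the axes are right-handed (so a half turn about z gives the same grasp; the last joint's range is limited). The gripper opens to 87 mm and grips with 3 to 60 N. Pads are 19 mm wide; open, the fingers measure 117 mm over their backs; the gripper's body (75 mm by 190 mm) begins 51 mm behind the grasp point.
Start: joints at [-1.168, 0.321, -0.07, 1.45, 0.023, 1.371, -0.057], TCP at [0.246, 0.601, 0.223] pointing down, gripper open.
Joint ranges: [-2.86, 2.86], [-0.3, 2.09], [-1.38, 1.24], [0.06, 2.45], [-1.56, 4.7], [0.09, 2.05], [-2.69, 2.69]. Speed limits (rad/s): [2.57, 2.57, 3.14, 3.14, 3.14, 3.14, 3.14].

### API

Orientations are given as a rotation vector (axis times angle).
In Python, from bench import get_state, eyes, ticket gives the robot as it stands.
- The arm moves only by the tool carry_out, never from a script. Its argument "motion" is a list of rows, each a list of 2 entries, a list of its own where there are three numbers: the shift along the world's x, y, z in m, then the turn about the world's z in rad. A call has 1 to 20 rows; each row is the pose to reach, as a shift and turn from the pose commanded when the call began; what a row does not reach only later rows make up. A row lasts 1/10 s, in which the tool goes at most 50 mm and 8.59 degrees, less where a joint would pass 70% of its speed; a pose out of reach is approached as far as the arm can. A call with a gripper value outside its range is refused whole. "grip" is the gripper command: -1 is fully open, 1 is shut, values between are in proportion, set as the call begins (left out, the last holds). The fingers move at their own pace and stop on an object; "squeeze" is the grip in N (left out, the last holds). Time passes only in rows, so rows that repeat a pose let the fingers close. It gives the time, the measured TCP pose, the force and the opening at its end, in the units of the state.
- get_state(): the state, without advancing time (a new reading comes with each control period).
- eyes.get_image(name): name is "side" or "top"; returns a dict with "pixels" (420x560x3 uint8, blue, green, red), "mtx" (3x3 intrinsics, pixels), "extrinsics" (4x4, takes a point from camera to world coordinates). Camera axes: x right, y down, z forward; pixel columns grow to the right and rows downward; lengths in m; the calibration is good to about 2 mm. A picture is of the moment at which its call begins. There is no depth.
- ticket.close_job(): hands the job in, once; it reports no verdict.
The state is a dict: "time": time; "joint_positions": joint angles; "qd": joint speeds; "joint_torque": joint torques, N m; "position": TCP position; "tool_rot": TCP orientation; "ft_force": force on the tool from outside, world axes, zero at the start; "torque": the same for the moment, N m; "grip_width": opening from 0.0 (shut) to 1.0 (fully open).
Only numpy, scipy, OpenCV 4.12 (cv2) and the standard library are available. Lean on these libraries where they do the work, as an engineer would, in place of code of your own. Each camera call takes 0.05 s, during which the arm holds its last target. There are 200 camera calls.

## Working session

There is one attempt and no reset: what is moved stays moved. The work goes in short steps, Python scripts to look and compute and a tool call to move; the robot and the scene stay as the last step left them, time stands still between calls to the robot, and variables do not carry over. Pictures are saved under pics/ and viewed, about 8 in all and at most 12, crops included, and the job is handed in when it is done.

Besides the shell and the picture viewer there is one more tool, called as name([rows], argument=value, ...), one row to a line, values as JSON. carry_out: Moves the arm, as the interface text tells. Its arguments: {"type":"object","properties":{"motion":{"type":"array","items":{"type":"array"}},"grip":{"type":"number"},"squeeze":{"type":"number"}},"required":["motion"]}

```bash
mkdir -p pics; ls; cat > h.py <<'E'
import numpy as np,cv2
from bench import get_state,eyes,ticket
def snap(n,f):
    d=eyes.get_image(n); im=np.array(d["pixels"]); cv2.imwrite(f"pics/{f}.png",im)
    np.savez(f"pics/{f}.npz",K=d["mtx"],T=d["extrinsics"]); return im,np.array(d["mtx"]),np.array(d["extrinsics"])
def load(f):
    z=np.load(f"pics/{f}.npz"); return cv2.imread(f"pics/{f}.png"),z["K"],z["T"]
def ray(uv,K,T,z):
    p=T[:3,:3]@np.linalg.solve(K,[uv[0],uv[1],1.]); o=T[:3,3]; return o+p*(z-o[2])/p[2]
def proj(P,K,T):
    c=T[:3,:3].T@(np.array(P,float)-T[:3,3]); q=K@c; return q[:2]/q[2]
E
python3 - <<'E'
from h import *
a=snap("top","t0");b=snap("side","s0")
for x in(a,b): print(x[1].round(1).tolist(),x[2].round(3).tolist())
s=get_state();print({k:np.round(v,3).tolist() for k,v in s.items()})
E
```

```text
pics
[[537.4, 0.0, 279.6], [0.0, 537.4, 208.3], [0.0, 0.0, 1.0]] [[-0.005, -0.984, 0.175, 0.344], [-1.0, 0.005, 0.004, -0.048], [-0.005, -0.175, -0.984, 1.301], [0.0, 0.0, 0.0, 1.0]]
[[486.3, 0.0, 285.3], [0.0, 486.3, 211.8], [0.0, 0.0, 1.0]] [[0.89, -0.287, 0.354, 0.172], [-0.456, -0.574, 0.68, -0.808], [0.008, -0.767, -0.642, 0.805], [0.0, 0.0, 0.0, 1.0]]
{'time': 0.1, 'joint_positions': [-1.168, 0.322, -0.07, 1.452, 0.023, 1.371, -0.057], 'qd': [0.0, -0.001, 0.0, -0.002, -0.001, -0.0, -0.0], 'joint_torque': [0.0, -49.257, -0.406, -31.34, -0.064, 0.039, 0.0], 'position': [0.246, 0.601, 0.222], 'tool_rot': [2.608, 1.75, -0.002], 'ft_force': [-0.486, 0.087, -0.514], 'torque': [-0.012, 0.022, 0.005], 'grip_width': 1.0}
```

View pics/t0.png

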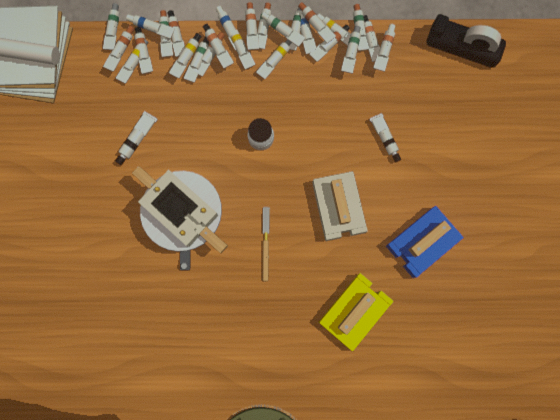

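View pics/s0.png

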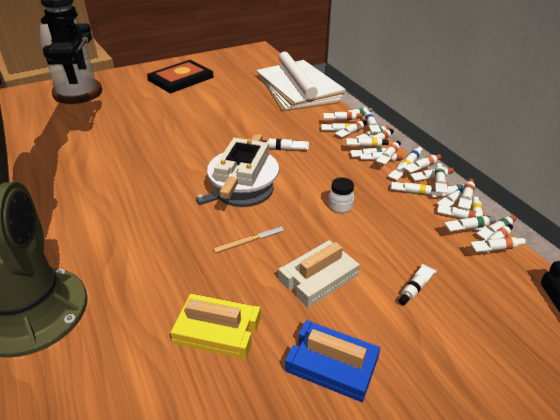

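The top view shows three possible uppers: white (340,206), blue (425,242) and yellow (356,313). The plaster-white one fits; the blue and yellow ones are look-alikes. The turntable is at (180,210), with its tongue stud near (184,265) and the front batten end near (213,238). Next I'll measure these and confirm in a crop.

```bash
python3 - <<'E'
from h import *
im,K,T=load("t0")
hsv=cv2.cvtColor(im,cv2.COLOR_BGR2HSV)
A=cv2.resize(im[155:285,110:240],None,fx=3,fy=3,interpolation=cv2.INTER_CUBIC)
B=cv2.resize(im[140:270,270:400],None,fx=3,fy=3,interpolation=cv2.INTER_CUBIC)
cv2.imwrite("pics/c1.png",np.hstack([A,B]))
def comp(m,seed,name):
    n,l,st,c=cv2.connectedComponentsWithStats(m.astype(np.uint8),connectivity=4)
    d=np.hypot(*(c[1:]-seed).T)+1e3*(st[1:,4]<60); i=1+d.argmin(); mm=(l==i).astype(np.uint8)
    cs=max(cv2.findContours(mm,0,1)[0],key=cv2.contourArea); print(name,st[i],c[i].round(1)); return cs
h,s,v=[hsv[...,i].astype(int) for i in range(3)]
print("hsv samples",[(p,hsv[p[1],p[0]].tolist()) for p in[(340,200),(325,200),(150,230),(213,239),(146,180),(190,190),(184,262),(175,203),(200,225)]])
win=np.zeros_like(s,bool);win[140:270,290:390]=1
c=comp((s<90)&(v>100)&win,(340,206),"upperwhite"); r=cv2.minAreaRect(cv2.convexHull(c)); print(r)
for q in cv2.boxPoints(r): print(q.round(1),ray(q,K,T,.036).round(4))
print("ctr",ray(r[0],K,T,.036).round(4))
E
```

```text
hsv samples [((340, 200), [18, 116, 182]), ((325, 200), [23, 49, 131]), ((150, 230), [47, 10, 185]), ((213, 239), [18, 118, 183]), ((146, 180), [17, 123, 178]), ((190, 190), [22, 37, 179]), ((184, 262), [10, 8, 92]), ((175, 203), [23, 50, 46]), ((200, 225), [23, 38, 179])]
upperwhite [ 313  171   55   69 2050] [339.3 205.8]
((339.5953369140625, 205.31924438476562), (63.294986724853516, 42.50692367553711), 77.19573211669922)
[311.9 179.2] [ 0.6402 -0.1215  0.036 ]
[353.3 169.7] [ 0.663  -0.2221  0.036 ]
[367.3 231.5] [ 0.5123 -0.2511  0.036 ]
[325.9 240.9] [ 0.4903 -0.1524  0.036 ]
ctr [ 0.5757 -0.1869  0.036 ]
```

View pics/c1.png

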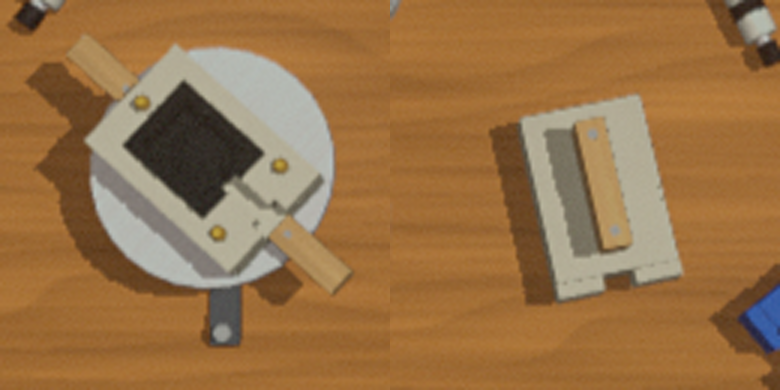

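Crop left: pour mouth at the lower right with the front handle, tongue stud straight down at about (184,266). Crop right: the white plaster half is the right one. Its notch is at the bottom, about (343,233), facing the robot. Its outline measures 152 x 103 mm against the given 150 x 100.

```bash
python3 - <<'E'
from h import *
im,K,T=load("t0")
hsv=cv2.cvtColor(im,cv2.COLOR_BGR2HSV); h,s,v=[hsv[...,i].astype(int) for i in range(3)]
def mask(m,x0,y0,x1,y1):
    w=np.zeros(m.shape,np.uint8); w[y0:y1,x0:x1]=m[y0:y1,x0:x1]; return w
def comps(m,mn):
    n,l,st,c=cv2.connectedComponentsWithStats(m,connectivity=4)
    return [(c[i],st[i,4],(l==i).astype(np.uint8)) for i in range(1,n) if st[i,4]>=mn]
light=(s>85)&(s<140)&(v>150)
for c,a,m in comps(mask(light,325,170,360,230),40):
    r=cv2.minAreaRect(cv2.findContours(m,0,1)[0][0]); b=cv2.boxPoints(r)
    P=np.array([ray(q,K,T,.07) for q in b]); print("batten",a,r,ray(r[0],K,T,.07).round(4)); print(P.round(4).tolist())
for c,a,m in comps(mask(light,125,160,235,260),40):
    r=cv2.minAreaRect(cv2.findContours(m,0,1)[0][0]); b=cv2.boxPoints(r)
    print("handle",a,c.round(1),[ray(q,K,T,.092)[:2].round(4).tolist() for q in b])
gold=(s>140)&(h>17)&(h<32)&(v>90)
for c,a,m in comps(mask(gold,145,175,220,250),4): print("pin",a,c.round(1),ray(c,K,T,.12).round(4))
st=(s<40)&(v>120)
for c,a,m in comps(mask(st,178,258,192,275),4): print("stud",a,c.round(1),ray(c,K,T,.012).round(4))
dk=(s<60)&(v<110)
for c,a,m in comps(mask(dk,170,250,200,275),20): print("tongue",a,c.round(1),ray(c,K,T,.01).round(4))
hd=(h>35)&(h<110)&(s<30)&(v>140)
m=mask(hd,130,165,230,255); pts=cv2.convexHull(cv2.findNonZero(m)); e=cv2.fitEllipse(pts); print("head",e,ray(e[0],K,T,.07).round(4))
E
```

```text
batten 395 ((340.95928955078125, 200.50929260253906), (43.534393310546875, 9.665024757385254), 77.125) [ 0.5808 -0.1866  0.07  ]
[[0.6291, -0.1653, 0.07], [0.6341, -0.1876, 0.07], [0.5332, -0.2075, 0.07], [0.5283, -0.1856, 0.07]]
handle 228 [143.5 176.7] [[0.6444, 0.2999], [0.6627, 0.2853], [0.6252, 0.2415], [0.607, 0.2562]]
handle 275 [213.  239.4] [[0.5025, 0.1396], [0.5195, 0.1244], [0.476, 0.0768], [0.4592, 0.092]]
pin 14 [156.8 188.6] [0.6007 0.2324 0.12  ]
pin 13 [202.8 209.8] [0.5519 0.1277 0.12  ]
pin 14 [182.2 232.4] [0.5013 0.1725 0.12  ]
stud 25 [183.6 265.4] [0.436  0.1872 0.012 ]
tongue 162 [184.7 258.7] [0.4521 0.1853 0.01  ]
head ((180.41879272460938, 210.68746948242188), (77.37955474853516, 80.6915054321289), 58.036983489990234) [0.5588 0.1873 0.07  ]
```

The numbers agree:
- **Turntable:** axis at about (0.560, 0.188). The handle tips are 279 mm apart and the pins are spaced as given. Wheel angle is about 0.83, foot yaw about 0.01.
- **Upper half:** origin at about (0.5765, -0.187), yaw 0.20.

I'll go above the front handle at (0.479, 0.097) with the jaws across it.

carry_out([
  [[0.233, -0.504, 0], -1.91],
  [[0.233, -0.504, 0], -1.91],
  [[0.233, -0.504, 0], -1.91],
  [[0.233, -0.504, 0], -1.91],
  [[0.233, -0.504, 0], -1.91],
  [[0.233, -0.504, 0], -1.91],
  [[0.233, -0.504, 0], -1.91],
  [[0.233, -0.504, 0], -1.91],
  [[0.233, -0.504, 0], -1.91],
  [[0.233, -0.504, 0], -1.91],
  [[0.233, -0.504, 0], -1.91],
  [[0.233, -0.504, 0], -1.91],
  [[0.233, -0.504, 0], -1.91],
  [[0.233, -0.504, 0], -1.91],
  [[0.233, -0.504, 0], -1.91],
  [[0.233, -0.504, 0], -1.91],
  [[0.233, -0.504, 0], -1.91],
  [[0.233, -0.504, 0], -1.91],
], grip=-1)

```text
time: 1.9
position: [0.4793, 0.0978, 0.2226]
tool_rot: [2.936, -1.116, 0.0]
ft_force: [0.8, 0.7, 0.2]
grip_width: 1.001
```

carry_out([
  [[0, 0, -0.05], 0],
  [[0, 0, -0.1], 0],
  [[0, 0, -0.13], 0],
  [[0, 0, -0.158], 0],
  [[0, 0, -0.158], 0],
  [[0, 0, -0.158], 0],
])

```text
time: 2.5
position: [0.4796, 0.0975, 0.065]
tool_rot: [2.935, -1.118, -0.0]
ft_force: [0.7, 0.3, 1.3]
grip_width: 1.003
```

carry_out([
  [[0, 0, 0], 0],
  [[0, 0, 0], 0],
  [[0, 0, 0], 0],
  [[0, 0, 0], 0],
  [[0, 0, 0], 0],
  [[0, 0, 0], 0],
  [[0, 0, 0], 0],
  [[0, 0, 0], 0],
], grip=1, squeeze=15)

```text
time: 3.3
position: [0.4794, 0.0975, 0.0646]
tool_rot: [2.936, -1.118, 0.0]
ft_force: [-0.1, -0.4, -0.2]
grip_width: 0.356
```

carry_out([
  [[0, 0, 0], 0],
  [[0, 0, 0], 0],
  [[0, 0, 0], 0],
])

```text
time: 3.6
position: [0.4795, 0.0973, 0.0646]
tool_rot: [2.935, -1.119, 0.0]
ft_force: [0.6, -0.2, -0.0]
grip_width: 0.273
```

carry_out([
  [[-0.0037, 0.0035, 0], -0.042],
  [[-0.0073, 0.007, 0], -0.083],
  [[-0.0139, 0.0146, 0], -0.166],
  [[-0.0199, 0.0227, 0], -0.249],
  [[-0.0252, 0.0312, 0], -0.332],
  [[-0.0298, 0.0402, 0], -0.415],
  [[-0.0336, 0.0495, 0], -0.498],
  [[-0.0366, 0.0591, 0], -0.581],
  [[-0.0388, 0.0689, 0], -0.664],
  [[-0.0402, 0.0789, 0], -0.747],
  [[-0.0408, 0.0889, 0], -0.83],
  [[-0.0408, 0.0889, 0], -0.83],
  [[-0.0408, 0.0889, 0], -0.83],
  [[-0.0408, 0.0889, 0], -0.83],
])

```text
time: 5.0
position: [0.4395, 0.1859, 0.0646]
tool_rot: [-2.236, 2.205, -0.002]
ft_force: [5.1, -0.3, -5.5]
grip_width: 0.275
```

```bash
python3 - <<'E'
from h import *
im,K,T=snap("top","t1")
cv2.imwrite("pics/c2.png",cv2.resize(im[145:285,110:250],None,fx=3,fy=3,interpolation=cv2.INTER_CUBIC))
E
```

```text
(no output)
```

View pics/c2.png

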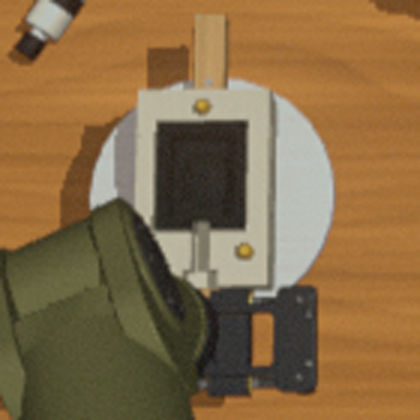

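The mouth now points straight at the robot along the tongue. I'll open so the detent can settle, then lift clear.

carry_out([
  [[0, 0, 0], 0],
  [[0, 0, 0], 0],
  [[0, 0, 0], 0],
  [[0, 0, 0], 0],
  [[0, 0, 0], 0],
  [[0, 0, 0], 0],
  [[0, 0, 0], 0],
  [[0, 0, 0], 0],
], grip=-1)

```text
time: 5.85
position: [0.4386, 0.1864, 0.0646]
tool_rot: [2.236, -2.207, 0.0]
ft_force: [-0.7, 0.9, -0.9]
grip_width: 0.919
```

carry_out([
  [[0, 0, 0.05], 0],
  [[0, 0, 0.1], 0],
  [[0, 0, 0.15], 0],
  [[0, 0, 0.19], 0],
  [[0.04, -0.05, 0.19], 0.1],
  [[0.07, -0.09, 0.19], 0.188],
  [[0.1, -0.135, 0.19], 0.188],
  [[0.12, -0.18, 0.19], 0.188],
  [[0.14, -0.225, 0.19], 0.188],
  [[0.142, -0.27, 0.19], 0.188],
  [[0.142, -0.32, 0.19], 0.188],
  [[0.142, -0.3725, 0.19], 0.188],
  [[0.142, -0.3725, 0.19], 0.188],
  [[0.142, -0.3725, 0.19], 0.188],
])

```text
time: 7.25
position: [0.5796, -0.1896, 0.2545]
tool_rot: [2.426, -1.994, 0.001]
ft_force: [0.7, -0.1, -0.4]
grip_width: 0.997
```

```bash
python3 - <<'E'
from h import *
im,K,T=snap("top","t2")
hsv=cv2.cvtColor(im,cv2.COLOR_BGR2HSV); h,s,v=[hsv[...,i].astype(int) for i in range(3)]
def mask(m,x0,y0,x1,y1):
    w=np.zeros(m.shape,np.uint8); w[y0:y1,x0:x1]=m[y0:y1,x0:x1]; return w
def comps(m,mn):
    n,l,st,c=cv2.connectedComponentsWithStats(m,connectivity=4)
    return [(c[i],st[i,4],(l==i).astype(np.uint8)) for i in range(1,n) if st[i,4]>=mn]
light=(s>85)&(s<140)&(v>150)
for c,a,m in comps(mask(light,125,140,235,270),40):
    r=cv2.minAreaRect(cv2.findContours(m,0,1)[0][0]); b=cv2.boxPoints(r)
    print("handle",a,c.round(1),[ray(q,K,T,.092)[:2].round(4).tolist() for q in b])
gold=(s>140)&(h>17)&(h<32)&(v>90)
for c,a,m in comps(mask(gold,145,165,220,250),4): print("pin",a,c.round(1),ray(c,K,T,.12).round(4))
for c,a,m in comps(mask((s<40)&(v>120),178,258,192,275),4): print("stud",a,c.round(1),ray(c,K,T,.012).round(4))
hd=(h>35)&(h<110)&(s<30)&(v>140)
m=mask(hd,130,165,230,255); pts=cv2.convexHull(cv2.findNonZero(m)); e=cv2.fitEllipse(pts); print("head",e[0],ray(e[0],K,T,.07).round(4))
cv2.imwrite("pics/c3.png",np.hstack([cv2.resize(im[140:280,x:x+130],None,fx=3,fy=3,interpolation=cv2.INTER_CUBIC) for x in(110,280)]))
E
```

```text
handle 237 [179.4 161.2] [[0.7011, 0.2045], [0.701, 0.1788], [0.6411, 0.1772], [0.6412, 0.2027]]
pin 14 [177.1 180.1] [0.6202 0.1871 0.12  ]
pin 13 [160.4 228.6] [0.5099 0.2212 0.12  ]
pin 12 [191.2 228.3] [0.5102 0.1526 0.12  ]
stud 11 [185.3 265.7] [0.4352 0.1831 0.012 ]
head (180.32461547851562, 210.48052978515625) [0.5593 0.1876 0.07  ]
```

View pics/c3.png

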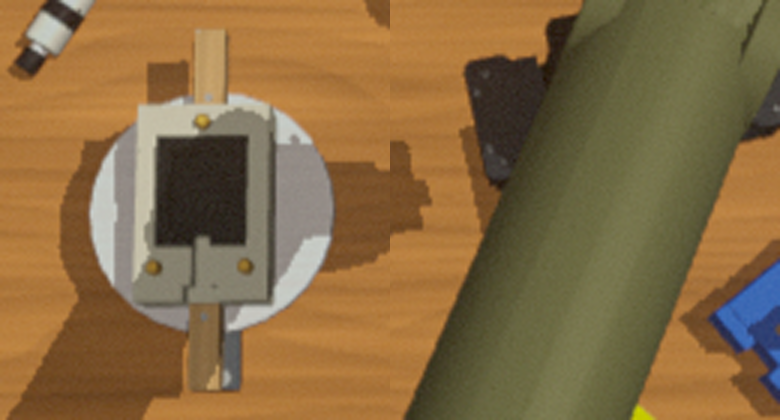

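The pins now give lower_face at about (0.5597, 0.187), yaw about 0.003, in line with the tongue, so the click looks good. The arm stands over the upper half. I'll descend to grip its batten.

carry_out([
  [[0, 0, 0], 0],
  [[0, 0, 0], 0],
  [[0, 0, -0.05], 0],
  [[0, 0, -0.1], 0],
  [[0, 0, -0.15], 0],
  [[0, 0, -0.19], 0],
  [[0, 0, -0.213], 0],
  [[0, 0, -0.213], 0],
  [[0, 0, -0.213], 0],
])

```text
time: 8.2
position: [0.581, -0.1845, 0.0416]
tool_rot: [-2.435, 1.985, 0.001]
ft_force: [-0.4, -0.3, -0.4]
grip_width: 0.997
```

carry_out([
  [[0, 0, 0], 0],
  [[0, 0, 0], 0],
  [[0, 0, 0], 0],
  [[0, 0, 0], 0],
  [[0, 0, 0], 0],
  [[0, 0, 0], 0],
  [[0, 0, 0], 0],
  [[0, 0, 0], 0],
  [[0, 0, 0], 0],
  [[0, 0, 0], 0],
  [[0, 0, 0], 0],
  [[0, 0, 0], 0],
  [[0, 0, 0], 0],
], grip=1, squeeze=35)

```text
time: 9.5
position: [0.5807, -0.1865, 0.0416]
tool_rot: [2.432, -1.988, 0.001]
ft_force: [0.9, -1.3, -1.3]
grip_width: 0.269
```

carry_out([
  [[0, 0, 0.02], 0],
  [[0, 0, 0.05], 0],
  [[0, 0, 0.09], 0],
  [[0, 0, 0.13], 0],
  [[0, 0, 0.16], 0],
  [[0, 0, 0.16], 0],
  [[0, 0, 0.16], 0],
])

```text
time: 10.2
position: [0.5799, -0.1854, 0.2004]
tool_rot: [2.433, -1.987, -0.003]
ft_force: [-0.1, -0.1, -6.9]
grip_width: 0.278
```

carry_out([
  [[-0.001, 0.02, 0], 0],
  [[-0.002, 0.06, 0], -0.05],
  [[-0.003, 0.1, 0], -0.1],
  [[-0.004, 0.14, 0], -0.15],
  [[-0.005, 0.18, 0], -0.197],
  [[-0.006, 0.22, 0], -0.197],
  [[-0.006, 0.26, 0], -0.197],
  [[-0.007, 0.3, 0], -0.197],
  [[-0.007, 0.335, 0], -0.197],
  [[-0.007, 0.36, 0], -0.197],
  [[-0.007, 0.3735, 0], -0.197],
  [[-0.007, 0.3735, 0], -0.197],
  [[-0.007, 0.3735, 0], -0.197],
  [[-0.007, 0.3735, 0], -0.197],
  [[-0.007, 0.3735, 0], -0.197],
])

```text
time: 11.7
position: [0.574, 0.1852, 0.2016]
tool_rot: [2.222, -2.22, 0.001]
ft_force: [-0.1, 0.2, -5.8]
grip_width: 0.273
```

```bash
python3 - <<'E'
from h import *
im,K,T=snap("side","s3"); t,K2,T2=snap("top","t3")
print(get_state()["position"],get_state()["ft_force"])
def P(x):return tuple(int(v) for v in x)
f=4;x0,y0=190,60
c=cv2.resize(im[y0:y0+145,x0:x0+100],None,fx=f,fy=f,interpolation=cv2.INTER_CUBIC)
d=cv2.resize(t[140:285,130:230],None,fx=f,fy=f,interpolation=cv2.INTER_CUBIC)
cv2.imwrite("pics/c4.png",np.hstack([c,d]))
E
```

```text
[0.57389043 0.18610299 0.20177827] [ 0.7579457   0.31318629 -4.54659832]
```

View pics/c4.png

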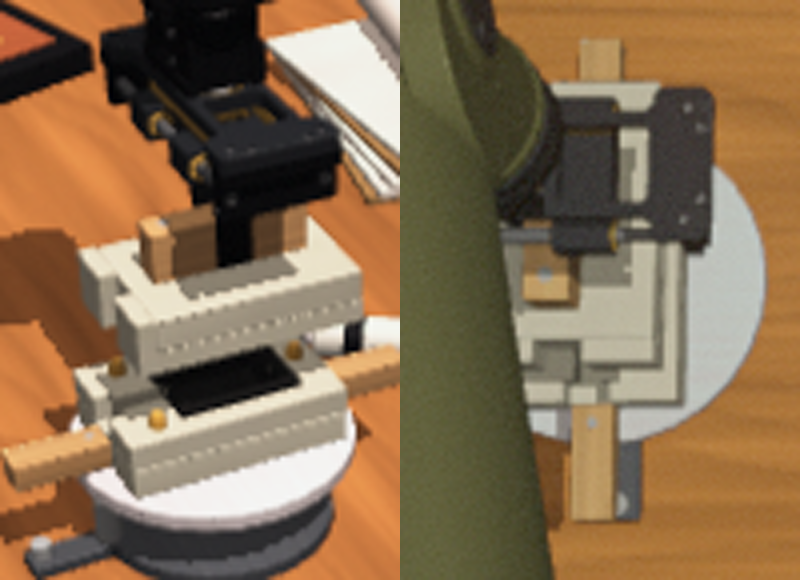

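Both halves face the robot with their pour mouths. The upper half hangs level, about 10 mm out in +x. I'll lower it to near contact, then step down.

carry_out([
  [[0, 0.001, -0.015], 0],
  [[0, 0.001, -0.03], 0],
  [[0, 0.001, -0.036], 0],
  [[0, 0.001, -0.036], 0],
  [[0, 0.001, -0.036], 0],
])

```text
time: 12.3
position: [0.5736, 0.1883, 0.1653]
tool_rot: [2.225, -2.217, 0.0]
ft_force: [0.0, 1.1, -6.4]
grip_width: 0.277
```

carry_out([
  [[0, 0, -0.001], 0],
  [[0, 0, -0.002], 0],
  [[0, 0, -0.003], 0],
  [[0, 0, -0.003], 0],
])

```text
time: 12.7
position: [0.5736, 0.1884, 0.1626]
tool_rot: [2.226, -2.217, -0.0]
ft_force: [-0.4, 0.1, -5.3]
grip_width: 0.277
```

carry_out([
  [[0, 0, -0.0005], 0],
  [[0, 0, -0.001], 0],
  [[0, 0, -0.001], 0],
  [[0, 0, -0.001], 0],
])

```text
time: 13.1
position: [0.5736, 0.1884, 0.1616]
tool_rot: [2.226, -2.217, 0.0]
ft_force: [-0.3, -0.4, -4.7]
grip_width: 0.275
```

carry_out([
  [[0, 0, -0.0005], 0],
  [[0, 0, -0.001], 0],
  [[0, 0, -0.001], 0],
  [[0, 0, -0.001], 0],
])

```text
time: 13.5
position: [0.5737, 0.1884, 0.1614]
tool_rot: [-2.225, 2.217, 0.0]
ft_force: [-2.7, -0.8, 4.1]
grip_width: 0.275
```

carry_out([
  [[0, 0, -0.0005], 0],
  [[0, 0, -0.001], 0],
  [[0, 0, -0.001], 0],
  [[0, 0, -0.001], 0],
])

```text
time: 13.9
position: [0.5738, 0.1884, 0.1614]
tool_rot: [-2.225, 2.217, 0.001]
ft_force: [-5.2, -1.6, 9.3]
grip_width: 0.272
```

It rests on the pin tips: z stopped at 0.1614, against 0.1616 predicted, and the push rose to +9 N. Now I'll slide it in -x under light pressure.

carry_out([
  [[0, 0, 0.0005], 0],
  [[-0.001, 0, 0.0005], 0],
  [[-0.002, 0, 0.0005], 0],
  [[-0.003, 0, 0.0005], 0],
  [[-0.004, 0, 0.0005], 0],
  [[-0.005, 0, 0.0005], 0],
  [[-0.006, 0, 0.0005], 0],
  [[-0.006, 0, 0.0005], 0],
])

```text
time: 14.7
position: [0.5695, 0.1886, 0.1614]
tool_rot: [-2.223, 2.215, -0.004]
ft_force: [4.6, -0.6, 5.3]
grip_width: 0.272
```

carry_out([
  [[-0.0005, 0, 0], 0],
  [[-0.001, 0, 0], 0],
  [[-0.0015, 0, 0], 0],
  [[-0.002, 0, 0], 0],
  [[-0.002, 0, 0], 0],
])

```text
time: 15.2
position: [0.5627, 0.1882, 0.1575]
tool_rot: [2.222, -2.212, -0.005]
ft_force: [-0.7, 0.4, -5.2]
grip_width: 0.274
```

carry_out([
  [[-0.0005, -0.0005, 0], 0],
  [[-0.001, -0.001, 0], 0],
  [[-0.0015, -0.001, 0], 0],
  [[-0.002, -0.001, 0], 0],
  [[-0.002, -0.001, 0], 0],
])

```text
time: 15.7
position: [0.5635, 0.1874, 0.16]
tool_rot: [2.226, -2.217, -0.0]
ft_force: [-0.5, 0.4, -4.4]
grip_width: 0.274
```

carry_out([
  [[0, 0, -0.001], 0],
  [[0, 0, -0.002], 0],
  [[0, 0, -0.003], 0],
  [[0, 0, -0.003], 0],
])

```text
time: 16.1
position: [0.5635, 0.1874, 0.1569]
tool_rot: [2.225, -2.217, -0.0]
ft_force: [0.2, 1.5, -4.7]
grip_width: 0.274
```

carry_out([
  [[0, 0, -0.001], 0],
  [[0, 0, -0.002], 0],
  [[0, 0, -0.002], 0],
  [[0, 0, -0.002], 0],
])

```text
time: 16.5
position: [0.5638, 0.1874, 0.1555]
tool_rot: [-2.225, 2.217, -0.0]
ft_force: [-0.8, -0.5, -1.4]
grip_width: 0.268
```

It has dropped over the pins with a 3.9 mm gap, sitting on the lip. Now I'll press it shut in steps.

carry_out([
  [[0, 0, -0.001], 0],
  [[0, 0, -0.002], 0],
  [[0, 0, -0.003], 0],
  [[0, 0, -0.004], 0],
  [[0, 0, -0.004], 0],
  [[0, 0, -0.004], 0],
], squeeze=50)

```text
time: 17.1
position: [0.5639, 0.1874, 0.1525]
tool_rot: [-2.225, 2.217, 0.0]
ft_force: [-3.4, -0.4, 7.7]
grip_width: 0.274
```

carry_out([
  [[0, 0, -0.001], 0],
  [[0, 0, -0.002], 0],
  [[0, 0, -0.002], 0],
  [[0, 0, -0.002], 0],
])

```text
time: 17.5
position: [0.5639, 0.1875, 0.1516]
tool_rot: [-2.225, 2.216, 0.001]
ft_force: [-5.5, -2.0, 12.9]
grip_width: 0.272
```

carry_out([
  [[0, 0, -0.001], 0],
  [[0, 0, -0.002], 0],
  [[0, 0, -0.002], 0],
  [[0, 0, -0.002], 0],
  [[0, 0, -0.002], 0],
])

```text
time: 18.0
position: [0.5639, 0.1875, 0.1515]
tool_rot: [-2.224, 2.216, 0.002]
ft_force: [-10.8, -2.5, 24.0]
grip_width: 0.27
```

```bash
python3 - <<'E'
from h import *
im,K,T=snap("side","s5"); t,_,_=snap("top","t5")
s=get_state();print(s["position"],s["ft_force"],s["torque"],s["time"])
c=cv2.resize(im[90:210,190:290],None,fx=4,fy=4,interpolation=cv2.INTER_CUBIC)
d=cv2.resize(t[160:280,130:230],None,fx=4,fy=4,interpolation=cv2.INTER_CUBIC)
cv2.imwrite("pics/c5.png",np.hstack([c,d]))
E
```

```text
[0.56387187 0.18748577 0.1514567 ] [-10.69667915  -2.53341189  21.81820117] [-0.94536506  2.55489496 -0.02781301] 18.1
```

View pics/c5.png

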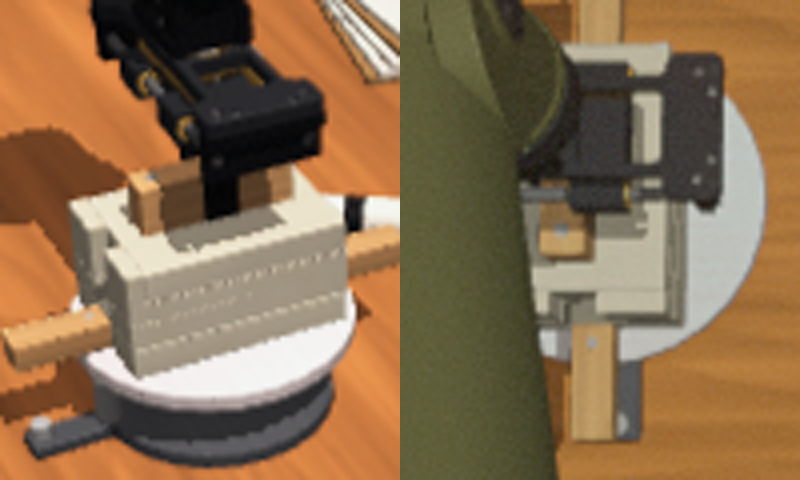

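The halves meet with flush side and end faces and no visible gap, and the mouths line up over the tongue. z stalled at 0.1515 while the force rose from 13 to 22–24 N, so it is fully shut. I'm handing in now.

```bash
python3 -c "
from h import *
print(ticket.close_job())"
```

```text
the job is handed in; nothing more can be done
None
```

The job is handed in with the mould pressed shut and the arm still holding it; the hand-in gave no verdict.

**What I did:** I turned the head about 0.83 rad clockwise by its front handle and let it click in over the tongue. I then gripped the white plaster upper half by its batten and rested it on the pin tips about 10 mm out of place. From there I slid it across until it dropped over the pins, and pressed it shut.

**Last checks:**
- **Shut:** the tool stalled at z = 0.1515, against 0.1516 expected for a closed mould. The wrist force read about 22 N, well over the 2 N needed.
- **On the way:** it stopped at the expected height on the pin tips, and again at a 3.9 mm gap on the lip.
- **Alignment:** the last picture shows the faces flush, the mouths lined up and the front handle over the tongue. I judged the final pin and mouth offsets from this picture and the tool position, not from a separate measurement.
- **Other things on the bench:** the arm stayed well clear of them, but I did not measure their positions again at the end.
- **Disagreement:** a sideways reading of about -11 N in x remained while pressing, though the tool position did not move. The wheel angle came out within about 0.02 rad of 0, except for the rear batten edges, which suggested up to 0.03; both are inside the 0.05 limit.

The hand-in came at about 18 s of the 61 s allowed.

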